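# Switch on the vibrating table with its key

### The job

Switch on the vibrating table with its key: push the shutter of the grey switch unit fully back to uncover the lock cylinder, push the key from the wooden rest fully home in the keyway, then turn it clockwise (seen from above) until it clicks over to its end stop. Leave the key in there, turned on, and leave the plaster rabbit, toad and owl where they stand.

Things in the scene. Friction and masses are not known exactly. Their poses are not given: they have to be found in the camera images.
- key: loose steel key, 95 mm tall, upright in the wooden rest. Origin: centre of the blade's lower end; z up, x along the wide side of blade and bow. Blade 20 (x) by 8 (y), z = 0 to 30, its lowest 4 mm tapered; collar 30 across, z = 30 to 36; shank 14 across, z = 36 to 60; flat bow to grip 70 (x) by 14 (y), z = 60 to 95. Same after half a turn about z. About 0.15 kg.
- key_seat (a point): point of the key on its axis at the underside of the collar, 30 mm above the blade's lower end; axes as the key's. It lies on the keyway point when the key is fully home.
- key_rest: fixed wooden block 90 (x) by 70 (y) by 60 mm tall, origin at the centre of its underside, with a slot in the middle of its top (23 by 11 mm, 34 mm deep, long side along x) in which the key stands on its collar.
- switch_unit: fixed grey metal box 180 (x) by 120 (y) mm, top 77 mm above the table, origin at the centre of its underside, front towards its own -x. The lock cylinder is let in flush in its top on its centre line, 40 mm in front (-x) of the centre. Two low guide bars (9 mm high, along x, inner faces 33 mm either side of the centre line) flank the shutter.
- keyway (a point): point on the axis of the brass lock cylinder (60 mm across) at its top face, 77 mm above the table; turns with the cylinder: x is the long direction of the keyway, z up. Keyway 22.5 (x) by 10.5 (y) mm, 32 mm deep, edges bevelled 3 mm.
- cylinder (a joint): angle of the lock cylinder, rad: 0 = off (keyway along the unit's x axis), grows clockwise seen from above, end stop on at 1.05. A sprung detent resists up to about half way (some 0.15 N m) and then snaps it over to the stop.
- shutter (a joint): travel of the flat shutter, m: 0 = closed over the cylinder, 0.065 = fully back at its stop (along the unit's +x, away from its front). Friction about 1 to 2 N.
- shutter_rib (a point): middle of the top of the shutter's upright rib, 44 mm wide (along the unit's y), 9 mm thick (along its x), standing 21 mm above the shutter's plate (plate top 6 mm above the unit's top; rib top 27 mm above it). Push its front face. The plate, 56 by 64 mm, reaches 50 mm in front of this point and 6 mm behind.
- rabbit: bystander: loose plaster rabbit, 77 mm tall, 52 mm wide, origin at the centre of its underside.
- toad: bystander: loose plaster toad, 76 by 69 by 38 mm, origin at the centre of its underside.
- owl: bystander: loose plaster owl, 46 by 55 by 60 mm, origin at the centre of its underside.

How it is judged:
By the outcome, as a careful person would: the job done as asked, in the order asked, and still so for the second after the job is handed in, with the robot touching nothing.
It also fails if it takes over 61 s, if anything falls off the work surface, if the arm or the gripper's body presses on something with over 40 N, if the wrist force passes 120 N, or if a joint passes its speed limit or range.

### The arm

A 6-joint arm with a two-finger parallel gripper is mounted at the origin on a cart in front of the work surface, level with it; the furniture and walls round the work are solid. World frame = base frame: x ahead of the robot, y to its left, z up, the work surface at z = 0. Lengths are in m, angles in rad, forces in N, time in s.
With the tool pointing down it reaches from about 0.25 to 0.725 m from the base axis. Payload 4 kg.
Tool frame: the origin (TCP) lies at the very end of the fingers, on their centre line; the grasp point (between the pads) lies 19 mm behind it; z points along the fingers, y is the line along which they close (so a half turn about z gives the same grasp; the last joint's range is limited). The gripper opens to 85 mm and grips with 20 to 120 N. Pads are 22 mm wide; open, the fingers measure 114 mm over their backs; the gripper's body (76 mm by 85 mm) begins 54 mm behind the grasp point. The pads swing forward as they close: fully open they stand 13 mm farther back than shut.
Start: joints at [-1.174, 0.241, 0.005, 1.335, 0, 1.571], TCP at [0.193, -0.461, 0.231] pointing down, gripper open.
Joint ranges: [-2.72, 2.72], [-1.05, 1.87], [-1.09, 1.28], [-1.99, 2.15], [-1.42, 1.44], [-3.14, 3.14]. Speed limits (rad/s): [2.79, 2.79, 3.14, 3.14, 3.14, 3.14].

### API

Orientations are given as a unit quaternion [x, y, z, w].
In Python, from workcell import monitor, viewer, job gives the robot as it stands.
- The arm moves only by the tool arm_command, never from a script. Its argument "increments" is a list of rows, each an object of numbers: "dx", "dy", "dz": the shift along the tool's x, y, z in cm; "wx", "wy", "wz": the turn, a rotation vector about the tool's x, y, z in rad; "grip": the finger opening in cm, from 0 to 8.54. In form: [{"dx": .., "dy": .., "dz": .., "wx": .., "wy": .., "wz": .., "grip": ..}, ...]. A call has 1 to 10 rows; each row is the pose to reach, as a shift and turn from the pose commanded when the call began, along the tool's axes at that moment; what a row does not reach only later rows make up. A row lasts 1/10 s, in which the tool goes at most 50 mm and 8.59 degrees, less where a joint would pass 70% of its speed; a pose out of reach is approached as far as the arm can. A call with a gripper value outside its range is refused whole. The fingers move at their own pace and stop on an object; the grip force is fixed at half the most. Time passes only in rows, so rows that repeat a pose let the fingers close. It gives the time, the measured TCP pose, the force, the opening and the grip force at its end, in the units of the state.
- monitor.get_obs(): the state, without advancing time (a new reading comes with each control period).
- viewer.camera(name): name is "scene" or "top" or "wrist"; returns (picture, depth): 420x560x3 uint8, red, green, blue; 420x560 float32, m along the optical axis (not along the pixel's ray), 0 where there is no reading.
- viewer.get_calibration(name): a dict with "fovy" (degrees; the focal length in pixels is half the picture's height over the tangent of half this angle, whatever the lens; pixels are square), "cx", "cy" (the principal point, pixels), "view" (4x4, takes a point from world to camera coordinates). Camera axes: x right, y up, looking along -z (the intrinsics and any distortion apply to the point x, -y, -z); pixel columns grow to the right and rows downward; lengths in m; the calibration is good to about 2 mm. A picture is of the moment at which its call begins: read the wrist's pose just before it. get_calibration takes no time and is no camera call; for the wrist camera it gives the pose at the moment of the call.
- job.job_done(): hands the job in; it is judged then, once.
The state is a dict: "clock": time; "joint_pos": joint angles; "joint_vel": joint speeds; "tau": joint torques, N m; "eef_pos": TCP position; "tool_rot": TCP orientation; "ft_force": force on the tool from outside, world axes, zero at the start; "ft_torque": the same for the moment, N m; "grip_width": finger opening in m; "grasp_force": force on a finger pad.
Only numpy, scipy, OpenCV 4.12 (cv2) and the standard library are available. Lean on these libraries where they do the work, as an engineer would, in place of code of your own. Each camera call takes 0.05 s, during which the arm holds its last target. There are 200 camera calls.

## Working session

There is one attempt and no reset: what is moved stays moved. The work goes in short steps, Python scripts to look and compute and a tool call to move; the robot and the scene stay as the last step left them, time stands still between calls to the robot, and variables do not carry over. Pictures are saved under pics/ and viewed, at most 10 in all, crops included, and the job is handed in when it is done.

Besides the shell and the picture viewer there is one more tool, called after "Call:" as name([rows], argument=value, ...), one row to a line, values as JSON. arm_command: Moves the arm, as the interface text tells. Its arguments: {"type":"object","properties":{"increments":{"type":"array","items":{"type":"object","properties":{"dx":{"type":"number"},"dy":{"type":"number"},"dz":{"type":"number"},"wx":{"type":"number"},"wy":{"type":"number"},"wz":{"type":"number"},"grip":{"type":"number"}}}}},"required":["increments"]}

```bash
mkdir -p pics; ls; cat > h.py <<'E'
import numpy as np, cv2
from workcell import monitor, viewer, job
def snap(n):
    cal=viewer.get_calibration(n); im,d=viewer.camera(n); return im,d,cal
def world(cal,u,v,depth):
    f=210/np.tan(np.radians(cal['fovy'])/2)
    p=np.stack([(u-cal['cx'])/f*depth,-(v-cal['cy'])/f*depth,-depth,np.ones_like(depth)],-1)
    return (p@np.linalg.inv(cal['view']).T)[...,:3]
def cloud(cal,d):
    v,u=np.mgrid[0:d.shape[0],0:d.shape[1]].astype(float); return world(cal,u,v,d.astype(float))
def plane(cal,u,v,z):
    a=world(cal,np.float64(u),np.float64(v),np.float64(1)); c=np.linalg.inv(cal['view'])[:3,3]
    return c+(a-c)*(z-c[2])/(a[2]-c[2])
E
python3 - <<'E'
from h import *
np.set_printoptions(precision=4,suppress=True)
for n in ("scene","top"):
    im,d,c=snap(n); print(n,c); cv2.imwrite(f'pics/{n}0.png',im[...,::-1]); np.savez(f'{n}0.npz',im=im,d=d)
print(monitor.get_obs())
E
```

```text
pics
scene {'fovy': 50.38103947168434, 'cx': 284.73638460569714, 'cy': 207.34196063598102, 'view': array([[-0.8172, -0.5763, -0.0102,  0.6397],
       [ 0.3169, -0.4639,  0.8272, -0.1427],
       [-0.4815,  0.6728,  0.5617, -1.0932],
       [ 0.    ,  0.    ,  0.    ,  1.    ]])}
top {'fovy': 53.581174177422625, 'cx': 276.6047272000903, 'cy': 217.4752336412868, 'view': array([[ 0.0207, -0.9996, -0.0177,  0.2728],
       [ 0.9959,  0.0191,  0.0887, -0.5933],
       [-0.0883, -0.0195,  0.9959, -1.1398],
       [ 0.    ,  0.    ,  0.    ,  1.    ]])}
{'clock': 0.1, 'joint_pos': array([-1.174 ,  0.2413,  0.0039,  1.3352, -0.    ,  1.5708]), 'joint_vel': array([ 0.0002, -0.0032,  0.004 , -0.0008, -0.0003, -0.0007]), 'tau': array([ -0.0005, -37.3137,  25.3011,   0.0109,  -0.0001,   0.    ]), 'eef_pos': array([ 0.193 , -0.4606,  0.2305]), 'tool_rot': array([ 0.9804,  0.1971, -0.0002, -0.0009]), 'ft_force': array([-1.2583, -0.875 ,  0.4002]), 'ft_torque': array([ 0.0071, -0.0169,  0.0271]), 'grasp_force': 0.0, 'grip_width': 0.08548872254458093}
```

View pics/scene0.png

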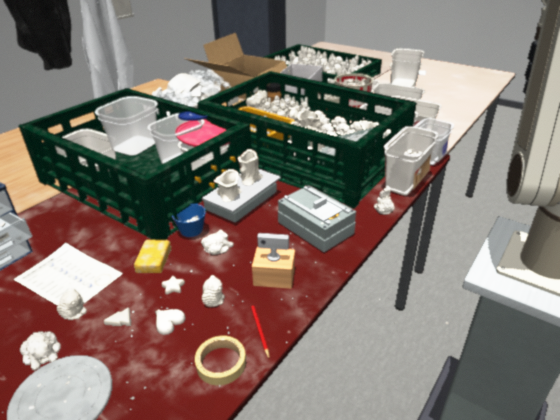

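View pics/top0.png

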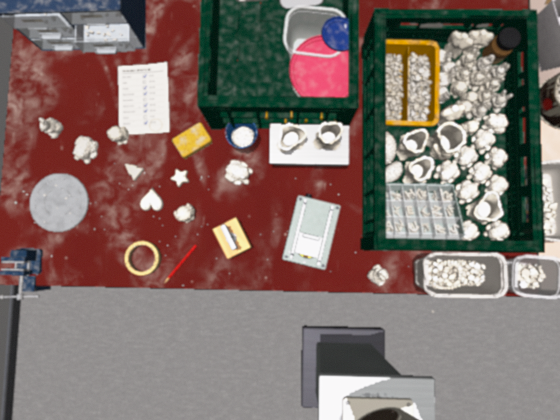

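The scene view shows the rest with the key upright at (273,255) and the grey unit at (317,215). In the top view the rest is at (232,238), the unit at (313,232), and figures stand near (238,172), (185,212) and (377,273).

```bash
python3 - <<'E'
from h import *
np.set_printoptions(precision=4,suppress=True)
z=np.load('top0.npz'); d=z['d']; im=z['im']; c=viewer.get_calibration('top'); P=cloud(c,d)
s=np.load('scene0.npz'); cs=viewer.get_calibration('scene'); S=cloud(cs,s['d'])
def rect(pts,name):
    r=cv2.minAreaRect((pts[:,:2]*1000).astype(np.float32)); print(name,len(pts),r,'med z',np.median(pts[:,2]))
for nm,PP in(('top',P),('scene',S)):
  print(nm,'table z',np.median(PP[265:280,150:180,2]) if nm=='top' else np.median(PP[300:310,100:150,2]))
  Q=PP[(PP[...,2]>.05)&(PP[...,2]<.2)&(PP[...,0]>.2)&(PP[...,0]<.75)]
  # regions from top
  ru=P[225,313]; kk=P[238,232]
  u=Q[(np.hypot(*(Q[:,:2]-ru[:2]).T)<.12)]
  rect(u[(u[:,2]>.068)&(u[:,2]<.08)],'unit top .077'); rect(u[(u[:,2]>.08)&(u[:,2]<.0875)],'plate/bars'); rect(u[(u[:,2]>.094)],'rib')
  k=Q[(np.hypot(*(Q[:,:2]-kk[:2]).T)<.07)]
  rect(k[(k[:,2]>.055)&(k[:,2]<.063)],'rest'); b=k[k[:,2]>.1]; rect(b,'bow'); print(b[:,2].max(), b.mean(0))
a=cv2.resize(im[180:285,170:390],None,fx=3.6,fy=3.6,interpolation=cv2.INTER_CUBIC); cv2.imwrite('pics/c1.png',a[...,::-1])
for (u,v) in[(377,273),(185,212),(238,172)]: print(P[v,u])
E
```

```text
top table z 0.00032995310564420954
unit top .077 1794 ((547.2047119140625, 189.66363525390625), (115.81927490234375, 176.2689971923828), 77.08746337890625) med z 0.0770659113673774
plate/bars 885 ((546.174560546875, 189.5638427734375), (112.39542388916016, 174.0975799560547), 77.47721862792969) med z 0.08333463794652807
rib 58 ((533.412109375, 193.27255249023438), (41.03108215332031, 9.144624710083008), 77.03620910644531) med z 0.10319052204293844
rest 591 ((527.3391723632812, 407.19622802734375), (90.19223022460938, 70.141845703125), 28.271671295166016) med z 0.059594979774119095
bow 164 ((527.1460571289062, 407.177734375), (69.49976348876953, 14.537884712219238), 28.621408462524414) med z 0.12428988105964056
0.12968805909351455 [0.5277 0.4062 0.123 ]
scene table z 0.0003517823422590216
unit top .077 1118 ((544.3458862304688, 193.2332305908203), (120.85547637939453, 179.198486328125), 77.4205322265625) med z 0.07673590800087676
plate/bars 596 ((543.8648681640625, 199.81398010253906), (97.57095336914062, 166.35682678222656), 75.96920013427734) med z 0.08365817335893044
rib 67 ((531.4423828125, 197.31027221679688), (44.10799026489258, 11.079888343811035), 77.42494201660156) med z 0.1009947362900181
rest 680 ((525.421630859375, 411.7168273925781), (91.16352844238281, 72.71463012695312), 29.440446853637695) med z 0.05998426890999503
bow 370 ((524.9354248046875, 411.29010009765625), (69.72850036621094, 17.52363395690918), 29.544153213500977) med z 0.11731131067613437
0.12751684580837308 [0.5226 0.4136 0.1158]
[0.4399 0.0092 0.0536]
[0.5959 0.5376 0.0532]
[0.7143 0.3963 0.034 ]
```

View pics/c1.png

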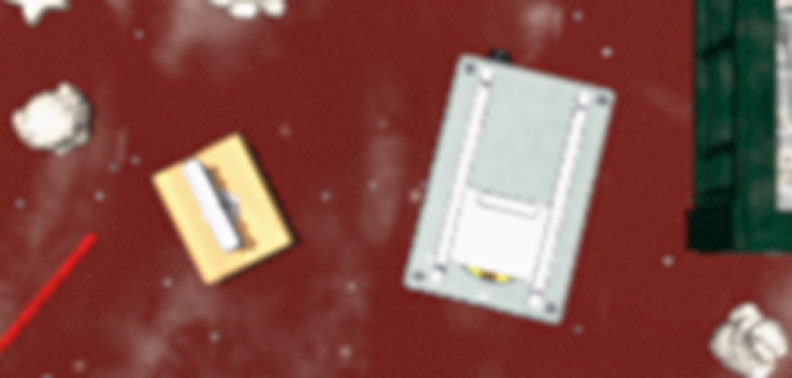

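The crop shows the key's bow lying up-left to down-right on the rest. The shutter's rib is at (508,205) and brass shows at (488,272), so the unit's front faces the robot (down) and +x points up and slightly right.

```bash
cat >> h.py <<'E'
from scipy.spatial.transform import Rotation as R
def go(x,y,z,yaw):
    """increments from the measured pose to tool-down pose, yaw of tool x in deg"""
    o=monitor.get_obs(); R0=R.from_quat(o['tool_rot']); a=np.radians(yaw)
    Rt=R.from_euler('z',a)*R.from_euler('x',np.pi)
    w=(R0.inv()*Rt).as_rotvec()
    print('t',round(o['clock'],2),'pos',o['eef_pos'].round(4),'yaw',np.degrees(np.arctan2(*R0.as_matrix()[1::-1,0])).round(2),'F',o['ft_force'].round(1))
    print('d cm',(R0.inv().apply(np.array([x,y,z])-o['eef_pos'])*100).round(2),'w',w.round(4))
def unit(xu,yu=0,c=(.5455,.1905),yaw=-12.9):
    a=np.radians(yaw); return c[0]+xu*np.cos(a)-yu*np.sin(a), c[1]+xu*np.sin(a)+yu*np.cos(a)
E
python3 - <<'E'
from h import *
np.set_printoptions(precision=4,suppress=True)
c=viewer.get_calibration('wrist'); o=monitor.get_obs()
T=np.linalg.inv(c['view']); R0=R.from_quat(o['tool_rot'])
print('cam in tool',R0.inv().apply(T[:3,3]-o['eef_pos']),'look',R0.inv().apply(-T[:3,2]),c['fovy'],c['cx'],c['cy'])
x,y=unit(-.055); print(x,y); go(x,y,.2,167.1)
E
```

```text
cam in tool [ 0.0784 -0.0008 -0.1425] look [-0.3041  0.0001  0.9527] 70.9588902761266 281.58731550198127 206.8938721013804
0.4918881343194828 0.20277875638060233
t 0.1 pos [ 0.193  -0.4606  0.2305] yaw 22.73 F [-1.3 -0.9  0.4]
d cm [ 53.2  -49.63   3.14] w [-0.0008 -0.0024 -2.5197]
```

Call:
arm_command([
  {"dx": 53.2,"dy": -49.6,"dz": 2.5,"wz": -2.52,"grip": 0},
  {"dx": 53.2,"dy": -49.6,"dz": 2.5,"wz": -2.52,"grip": 0},
  {"dx": 53.2,"dy": -49.6,"dz": 2.5,"wz": -2.52,"grip": 0},
  {"dx": 53.2,"dy": -49.6,"dz": 2.5,"wz": -2.52,"grip": 0},
  {"dx": 53.2,"dy": -49.6,"dz": 2.5,"wz": -2.52,"grip": 0},
  {"dx": 53.2,"dy": -49.6,"dz": 2.5,"wz": -2.52,"grip": 0},
  {"dx": 53.2,"dy": -49.6,"dz": 2.5,"wz": -2.52,"grip": 0},
  {"dx": 53.2,"dy": -49.6,"dz": 2.5,"wz": -2.52,"grip": 0},
  {"dx": 53.2,"dy": -49.6,"dz": 2.5,"wz": -2.52,"grip": 0},
  {"dx": 53.2,"dy": -49.6,"dz": 2.5,"wz": -2.52,"grip": 0},
])

```text
validation failed for argument at $.in...
```

```bash
python3 -c "
from h import *
go(.492,.203,.2,167.1)"
```

```text
t 0.1 pos [ 0.193  -0.4606  0.2305] yaw 22.73 F [-1.3 -0.9  0.4]
d cm [ 53.22 -49.65   3.14] w [-8.0000e-04 -2.4000e-03 -2.5197e+00]
```

Call:
arm_command([
  {"dx": 5.0,"dy": -4.0,"dz": 0.0,"wx": 0,"wy": 0,"wz": -0.14,"grip": 0},
])

```text
clock: 0.2
eef_pos: [0.2161, -0.4202, 0.2302]
tool_rot: [0.965, 0.264, -0.001, 0.0]
ft_force: [1.0, 0.7, 0.1]
grip_width: 0.0727
grasp_force: 0.0
```

```bash
python3 -c "
from h import *
go(.492,.203,.2,167.1)"
```

```text
t 0.2 pos [ 0.2161 -0.4202  0.2302] yaw 30.6 F [1.  0.7 0.1]
d cm [ 55.48 -39.6    2.93] w [-1.2000e-03  1.4000e-03 -2.3824e+00]
```

Call:
arm_command([
  {"dx": 55.5,"dy": -39.6,"dz": 2.5,"wx": 0,"wy": 0,"wz": -2.38,"grip": 0},
  {"dx": 55.5,"dy": -39.6,"dz": 2.5,"wx": 0,"wy": 0,"wz": -2.38,"grip": 0},
  {"dx": 55.5,"dy": -39.6,"dz": 2.5,"wx": 0,"wy": 0,"wz": -2.38,"grip": 0},
  {"dx": 55.5,"dy": -39.6,"dz": 2.5,"wx": 0,"wy": 0,"wz": -2.38,"grip": 0},
  {"dx": 55.5,"dy": -39.6,"dz": 2.5,"wx": 0,"wy": 0,"wz": -2.38,"grip": 0},
  {"dx": 55.5,"dy": -39.6,"dz": 2.5,"wx": 0,"wy": 0,"wz": -2.38,"grip": 0},
  {"dx": 55.5,"dy": -39.6,"dz": 2.5,"wx": 0,"wy": 0,"wz": -2.38,"grip": 0},
  {"dx": 55.5,"dy": -39.6,"dz": 2.5,"wx": 0,"wy": 0,"wz": -2.38,"grip": 0},
  {"dx": 55.5,"dy": -39.6,"dz": 2.5,"wx": 0,"wy": 0,"wz": -2.38,"grip": 0},
  {"dx": 55.5,"dy": -39.6,"dz": 2.5,"wx": 0,"wy": 0,"wz": -2.38,"grip": 0},
])

```text
clock: 1.2
eef_pos: [0.4184, 0.0422, 0.2128]
tool_rot: [0.522, 0.853, -0.0, 0.0]
ft_force: [0.9, -1.1, 0.7]
grip_width: 0.0
grasp_force: 0.0
```

```bash
python3 -c "
from h import *
go(.492,.203,.2,167.1)"
```

```text
t 1.2 pos [0.4184 0.0422 0.2128] yaw 117.08 F [ 0.9 -1.1  0.7]
d cm [10.96 13.87  1.27] w [-3.00e-04  2.00e-04 -8.73e-01]
```

Call:
arm_command([
  {"dx": 10.9,"dy": 13.9,"dz": 0.3,"wx": 0,"wy": 0,"wz": -0.873,"grip": 0},
  {"dx": 10.9,"dy": 13.9,"dz": 0.3,"wx": 0,"wy": 0,"wz": -0.873,"grip": 0},
  {"dx": 10.9,"dy": 13.9,"dz": 0.3,"wx": 0,"wy": 0,"wz": -0.873,"grip": 0},
  {"dx": 10.9,"dy": 13.9,"dz": 0.3,"wx": 0,"wy": 0,"wz": -0.873,"grip": 0},
  {"dx": 10.9,"dy": 13.9,"dz": 0.3,"wx": 0,"wy": 0,"wz": -0.873,"grip": 0},
  {"dx": 10.9,"dy": 13.9,"dz": 0.3,"wx": 0,"wy": 0,"wz": -0.873,"grip": 0},
  {"dx": 10.9,"dy": 13.9,"dz": 0.3,"wx": 0,"wy": 0,"wz": -0.873,"grip": 0},
  {"dx": 10.9,"dy": 13.9,"dz": 0.3,"wx": 0,"wy": 0,"wz": -0.873,"grip": 0},
])

```text
clock: 2.0
eef_pos: [0.4932, 0.1999, 0.2096]
tool_rot: [0.117, 0.993, -0.0, -0.0]
ft_force: [-1.0, -1.1, 0.8]
grip_width: -0.0002
grasp_force: 0.0
```

```bash
cat > w.py <<'E'
from h import *
import sys
np.set_printoptions(precision=4,suppress=True)
def meas(name,view=True):
    im,d,c=snap('wrist'); np.savez(name+'.npz',im=im,d=d,view=c['view']); cv2.imwrite(f'pics/{name}.png',im[...,::-1])
    P=cloud(c,d); 
    def rect(m,nm):
        p=P[m]; 
        if len(p)>20: print(nm,len(p),cv2.minAreaRect((p[:,:2]*1000).astype(np.float32)),'z',np.median(p[:,2]).round(4))
    Z=P[...,2]; ok=(d>.05)&(P[...,0]>.35)
    fing=np.hypot(P[...,0]-monitor.get_obs()['eef_pos'][0],P[...,1]-monitor.get_obs()['eef_pos'][1])<0.0
    nu=np.hypot(P[...,0]-.5455,P[...,1]-.1905)<.12; nk=np.hypot(P[...,0]-.526,P[...,1]-.409)<.07
    rect(ok&nu&(abs(Z-.077)<.003),'unit'); rect(ok&nu&(abs(Z-.0835)<.0015),'plate'); rect(ok&nu&(abs(Z-.104)<.003),'rib')
    rect(ok&nk&(abs(Z-.06)<.003),'rest'); rect(ok&nk&(abs(Z-.125)<.003),'bow')
    print('table',np.median(Z[ok&(abs(Z)<.01)]))
    return im,d,c,P
if __name__=='__main__': meas(sys.argv[1]); x,y=unit(-.055); go(x,y,.2,167.1)
E
python3 w.py w1
```

```text
unit 7211 ((533.458984375, 194.7646026611328), (116.35748291015625, 154.09364318847656), 77.01603698730469) z 0.0768
plate 3313 ((531.4566650390625, 195.06100463867188), (82.18035888671875, 138.74659729003906), 76.99764251708984) z 0.083
rib 392 ((529.9814453125, 195.0995330810547), (42.81412124633789, 8.394333839416504), 77.01067352294922) z 0.1033
rest 4209 ((524.6810302734375, 409.4449157714844), (91.75316619873047, 71.59872436523438), 28.81163215637207) z 0.0597
bow 1303 ((524.5828857421875, 408.55242919921875), (70.11051940917969, 14.509713172912598), 28.03513526916504) z 0.1244
table -0.0002771738313325778
t 2.05 pos [0.4933 0.1997 0.2098] yaw 166.58 F [ 0.5 -0.5  0.2]
d cm [0.21 0.27 0.98] w [-0.0003 -0.0004 -0.0092]
```

View pics/w1.png

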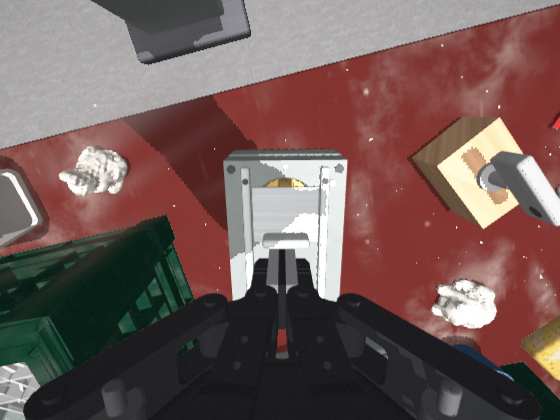

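The wrist view shows the unit with a brass crescent at (285,183), the rib at (285,241) just in front of the closed fingers, and the key on its rest at right (500,180). The axes agree and I aim by the wrist values.

```bash
python3 -c "
from h import *
go(.4988,.2022,.090,167.0)"
```

```text
t 2.05 pos [0.4933 0.1997 0.2098] yaw 166.58 F [ 0.5 -0.5  0.2]
d cm [-0.48  0.37 11.98] w [-0.0003 -0.0004 -0.0074]
```

Call:
arm_command([
  {"dx": -0.5,"dy": 0.35,"dz": 5,"wx": 0,"wy": 0,"wz": -0.007,"grip": 0},
  {"dx": -0.5,"dy": 0.35,"dz": 9,"wx": 0,"wy": 0,"wz": -0.007,"grip": 0},
  {"dx": -0.5,"dy": 0.35,"dz": 11.5,"wx": 0,"wy": 0,"wz": -0.007,"grip": 0},
  {"dx": -0.5,"dy": 0.35,"dz": 12.0,"wx": 0,"wy": 0,"wz": -0.007,"grip": 0},
  {"dx": -0.5,"dy": 0.35,"dz": 12.0,"wx": 0,"wy": 0,"wz": -0.007,"grip": 0},
  {"dx": -0.5,"dy": 0.35,"dz": 12.0,"wx": 0,"wy": 0,"wz": -0.007,"grip": 0},
])

```text
clock: 2.65
eef_pos: [0.5005, 0.2026, 0.0917]
tool_rot: [0.113, 0.994, 0.001, 0.001]
ft_force: [0.3, 0.0, -0.3]
grip_width: 0.0001
grasp_force: 0.0
```

Call:
arm_command([
  {"dx": -1.0,"dy": 0,"dz": 0,"wx": 0,"wy": 0,"wz": 0,"grip": 0},
  {"dx": -2.0,"dy": 0,"dz": 0,"wx": 0,"wy": 0,"wz": 0,"grip": 0},
  {"dx": -3.0,"dy": 0,"dz": 0,"wx": 0,"wy": 0,"wz": 0,"grip": 0},
  {"dx": -4.0,"dy": 0,"dz": 0,"wx": 0,"wy": 0,"wz": 0,"grip": 0},
  {"dx": -5.0,"dy": 0,"dz": 0,"wx": 0,"wy": 0,"wz": 0,"grip": 0},
  {"dx": -6.0,"dy": 0,"dz": 0,"wx": 0,"wy": 0,"wz": 0,"grip": 0},
  {"dx": -7.0,"dy": 0,"dz": 0,"wx": 0,"wy": 0,"wz": 0,"grip": 0},
  {"dx": -7.5,"dy": 0,"dz": 0,"wx": 0,"wy": 0,"wz": 0,"grip": 0},
  {"dx": -7.8,"dy": 0,"dz": 0,"wx": 0,"wy": 0,"wz": 0,"grip": 0},
  {"dx": -7.8,"dy": 0,"dz": 0,"wx": 0,"wy": 0,"wz": 0,"grip": 0},
])

```text
clock: 3.65
eef_pos: [0.5749, 0.1847, 0.0896]
tool_rot: [0.112, 0.994, -0.0, -0.001]
ft_force: [-1.3, -0.2, -0.1]
grip_width: 0.0001
grasp_force: 0.8
```

Call:
arm_command([
  {"dx": -0.2,"dy": 0,"dz": 0,"wx": 0,"wy": 0,"wz": 0,"grip": 0},
  {"dx": -0.4,"dy": 0,"dz": 0,"wx": 0,"wy": 0,"wz": 0,"grip": 0},
  {"dx": -0.5,"dy": 0,"dz": 0,"wx": 0,"wy": 0,"wz": 0,"grip": 0},
  {"dx": -0.5,"dy": 0,"dz": 0,"wx": 0,"wy": 0,"wz": 0,"grip": 0},
])

```text
clock: 4.05
eef_pos: [0.5751, 0.1846, 0.0896]
tool_rot: [0.111, 0.994, 0.0, -0.005]
ft_force: [-12.8, 1.9, 7.0]
grip_width: 0.0003
grasp_force: 6.4
```

Call:
arm_command([
  {"dx": 1.0,"dy": 0,"dz": 0,"wx": 0,"wy": 0,"wz": 0,"grip": 0},
  {"dx": 2.0,"dy": 0,"dz": -1.0,"wx": 0,"wy": 0,"wz": 0,"grip": 0},
  {"dx": 4.0,"dy": 0,"dz": -5,"wx": 0,"wy": 0,"wz": 0,"grip": 0},
  {"dx": 7.0,"dy": 0,"dz": -10,"wx": 0,"wy": 0,"wz": 0,"grip": 0},
  {"dx": 7.0,"dy": 0,"dz": -11,"wx": 0,"wy": 0,"wz": 0,"grip": 0},
  {"dx": 7.0,"dy": 0,"dz": -11,"wx": 0,"wy": 0,"wz": 0,"grip": 0},
  {"dx": 7.0,"dy": 0,"dz": -11,"wx": 0,"wy": 0,"wz": 0,"grip": 0},
  {"dx": 7.0,"dy": 0,"dz": -11,"wx": 0,"wy": 0,"wz": 0,"grip": 0},
])

```text
clock: 4.85
eef_pos: [0.5115, 0.1989, 0.1988]
tool_rot: [0.112, 0.994, -0.001, -0.001]
ft_force: [0.4, 0.5, -1.0]
grip_width: -0.0003
grasp_force: 0.0
```

```bash
python3 w.py w2; python3 - <<'E'
from h import *
z=np.load('w2.npz'); im=z['im']; c=viewer.get_calibration('wrist'); c['view']=z['view']
hsv=cv2.cvtColor(im,cv2.COLOR_RGB2HSV); m=cv2.inRange(hsv,(15,90,60),(35,255,255)); m[:,400:]=0
m=cv2.morphologyEx(m,cv2.MORPH_CLOSE,np.ones((3,3)))
cs,h=cv2.findContours(m,cv2.RETR_CCOMP,cv2.CHAIN_APPROX_NONE)
for k,q in sorted(enumerate(cs),key=lambda t:-cv2.contourArea(t[1]))[:4]:
    p=np.array([plane(c,u,v,.077)[:2]*1000 for u,v in q[:,0]],np.float32)
    print('contour',cv2.contourArea(q),'hole' if h[0,k,3]>=0 else 'outer',q[:,0].mean(0),cv2.minAreaRect(p),cv2.fitEllipse(p) if len(p)>5 else '')
cv2.imwrite('pics/w2c.png',cv2.resize(im[100:320,180:390],None,fx=2.7,fy=2.7)[...,::-1])
E
```

```text
unit 11685 ((538.3098754882812, 193.53518676757812), (116.65255737304688, 163.82107543945312), 77.1591567993164) z 0.0767
plate 2054 ((535.8074951171875, 194.2086181640625), (82.33960723876953, 147.59300231933594), 77.0748291015625) z 0.0832
rest 4744 ((524.8372802734375, 409.365478515625), (91.50999450683594, 71.32154083251953), 28.491823196411133) z 0.0597
bow 994 ((517.4832153320312, 404.4847106933594), (54.652381896972656, 14.20273494720459), 27.72725486755371) z 0.1243
table -0.00026065543593412066
t 4.9 pos [0.5114 0.1988 0.1984] yaw 167.09 F [ 0.7 -0.5 -1. ]
d cm [ 1.99 -0.05 -0.15] w [-0.0016 -0.002  -0.0001]
contour 3111.5 outer [281.66850829 192.64640884] ((505.07879638671875, 201.07366943359375), (58.811363220214844, 58.49410629272461), 77.12664794921875) ((505.1648864746094, 201.12997436523438), (59.17842483520508, 59.551265716552734), 65.7469482421875)
contour 289.5 hole [296.26865672 177.56716418] ((493.072021484375, 217.54376220703125), (12.122486114501953, 27.0544490814209), 85.33710479736328) ((493.62664794921875, 217.62205505371094), (11.907610893249512, 27.5230770111084), 89.83151245117188)
contour 187.0 hole [281.76 189.  ] ((501.06121826171875, 202.44171142578125), (11.160469055175781, 15.214179992675781), 77.11400604248047) ((501.0575256347656, 202.32945251464844), (12.52173900604248, 17.479211807250977), 77.03887939453125)
```

View pics/w2c.png

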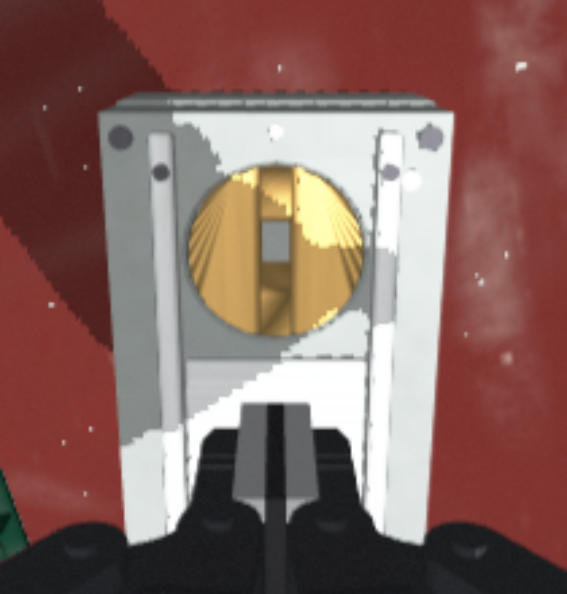

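The crop shows the shutter fully back and the brass cylinder fully uncovered. Its keyway runs vertically in the picture, along the unit's x. Next I hover over the key with the gripper open.

```bash
python3 -c "
from h import *
go(.5246,.409,.21,208.3)"
```

```text
t 4.9 pos [0.5114 0.1988 0.1984] yaw 167.09 F [ 0.7 -0.5 -1. ]
d cm [ 3.41 20.78 -1.18] w [-0.0008 -0.0025 -0.7192]
```

Call:
arm_command([
  {"dx": 3.4,"dy": 20.8,"dz": -1.2,"wx": 0,"wy": 0,"wz": -0.719,"grip": 8.5},
  {"dx": 3.4,"dy": 20.8,"dz": -1.2,"wx": 0,"wy": 0,"wz": -0.719,"grip": 8.5},
  {"dx": 3.4,"dy": 20.8,"dz": -1.2,"wx": 0,"wy": 0,"wz": -0.719,"grip": 8.5},
  {"dx": 3.4,"dy": 20.8,"dz": -1.2,"wx": 0,"wy": 0,"wz": -0.719,"grip": 8.5},
  {"dx": 3.4,"dy": 20.8,"dz": -1.2,"wx": 0,"wy": 0,"wz": -0.719,"grip": 8.5},
  {"dx": 3.4,"dy": 20.8,"dz": -1.2,"wx": 0,"wy": 0,"wz": -0.719,"grip": 8.5},
  {"dx": 3.4,"dy": 20.8,"dz": -1.2,"wx": 0,"wy": 0,"wz": -0.719,"grip": 8.5},
  {"dx": 3.4,"dy": 20.8,"dz": -1.2,"wx": 0,"wy": 0,"wz": -0.719,"grip": 8.5},
  {"dx": 3.4,"dy": 20.8,"dz": -1.2,"wx": 0,"wy": 0,"wz": -0.719,"grip": 8.5},
])

```text
clock: 5.8
eef_pos: [0.5254, 0.4081, 0.2121]
tool_rot: [-0.243, 0.97, -0.0, -0.0]
ft_force: [-0.6, -0.0, 0.7]
grip_width: 0.0851
grasp_force: 0.0
```

```bash
python3 w.py w3;python3 -c "
from h import *
go(.5246,.409,.0885,208.3)"
```

```text
unit 14528 ((544.54541015625, 191.75814819335938), (117.80399322509766, 176.62289428710938), 77.0915756225586) z 0.0768
plate 4628 ((544.6473999023438, 192.49441528320312), (83.51060485839844, 164.61407470703125), 77.545166015625) z 0.0831
rib 393 ((590.4124755859375, 187.61366271972656), (32.574344635009766, 9.68714714050293), 76.36078643798828) z 0.1032
rest 4375 ((524.7158203125, 408.8717346191406), (89.77246856689453, 70.15800476074219), 28.36001968383789) z 0.0597
bow 1296 ((524.6127319335938, 408.60394287109375), (68.92131042480469, 13.550426483154297), 28.623130798339844) z 0.1245
table -0.00027785148226017187
t 5.85 pos [0.5255 0.4082 0.2123] yaw -151.84 F [ 0.3 -0.3 -0.4]
d cm [ 12.66 -16.53   1.24] w [-0.0001  0.0001  0.7166]
t 5.85 pos [0.5255 0.4082 0.2123] yaw -151.84 F [ 0.3 -0.3 -0.4]
d cm [ 0.04  0.11 12.38] w [-0.0001  0.0001 -0.0024]
```

View pics/w3.png

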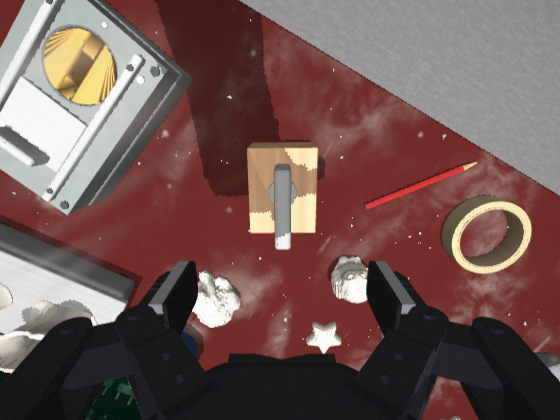

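Looking straight down on the key, the bow runs from (283,165) to (283,245) along the tool's x. The owl (350,280) and the toad (215,298) are clear of the fingers' path. Descend and grip.

Call:
arm_command([
  {"dx": 0.06,"dy": 0.08,"dz": 4,"wx": 0,"wy": 0,"wz": -0.004,"grip": 8.5},
  {"dx": 0.06,"dy": 0.08,"dz": 8,"wx": 0,"wy": 0,"wz": -0.004,"grip": 8.5},
  {"dx": 0.06,"dy": 0.08,"dz": 11,"wx": 0,"wy": 0,"wz": -0.004,"grip": 7},
  {"dx": 0.06,"dy": 0.08,"dz": 12.3,"wx": 0,"wy": 0,"wz": -0.004,"grip": 5},
  {"dx": 0.06,"dy": 0.08,"dz": 12.3,"wx": 0,"wy": 0,"wz": -0.004,"grip": 3.5},
  {"dx": 0.06,"dy": 0.08,"dz": 12.3,"wx": 0,"wy": 0,"wz": -0.004,"grip": 2.5},
  {"dx": 0.06,"dy": 0.08,"dz": 12.3,"wx": 0,"wy": 0,"wz": -0.004,"grip": 2.0},
])

```text
clock: 6.55
eef_pos: [0.5256, 0.411, 0.0917]
tool_rot: [-0.246, 0.969, 0.001, 0.002]
ft_force: [0.3, 0.8, 0.7]
grip_width: 0.0204
grasp_force: 0.0
```

Call:
arm_command([
  {"dx": 0,"dy": 0,"dz": 0,"wx": 0,"wy": 0,"wz": 0,"grip": 1.5},
  {"dx": 0,"dy": 0,"dz": 0,"wx": 0,"wy": 0,"wz": 0,"grip": 1.0},
  {"dx": 0,"dy": 0,"dz": 0,"wx": 0,"wy": 0,"wz": 0,"grip": 0},
  {"dx": 0,"dy": 0,"dz": 0,"wx": 0,"wy": 0,"wz": 0,"grip": 0},
  {"dx": 0,"dy": 0,"dz": 0,"wx": 0,"wy": 0,"wz": 0,"grip": 0},
])

```text
clock: 7.05
eef_pos: [0.5255, 0.4107, 0.0913]
tool_rot: [-0.246, 0.969, 0.001, 0.002]
ft_force: [0.5, -0.2, 5.7]
grip_width: 0.0134
grasp_force: 58.8
```

Call:
arm_command([
  {"dx": 0,"dy": 0,"dz": -1,"wx": 0,"wy": 0,"wz": 0,"grip": 0},
  {"dx": 0,"dy": 0,"dz": -2.5,"wx": 0,"wy": 0,"wz": 0,"grip": 0},
  {"dx": 0,"dy": 0,"dz": -4.5,"wx": 0,"wy": 0,"wz": 0,"grip": 0},
  {"dx": 0,"dy": 0,"dz": -7,"wx": 0,"wy": 0,"wz": 0,"grip": 0},
  {"dx": 0,"dy": 0,"dz": -10,"wx": 0,"wy": 0,"wz": 0,"grip": 0},
  {"dx": 0,"dy": 0,"dz": -10,"wx": 0,"wy": 0,"wz": 0,"grip": 0},
  {"dx": 0,"dy": 0,"dz": -10,"wx": 0,"wy": 0,"wz": 0,"grip": 0},
])

```text
clock: 7.75
eef_pos: [0.5242, 0.4104, 0.1896]
tool_rot: [-0.247, 0.969, 0.0, 0.0]
ft_force: [0.2, -0.1, -1.9]
grip_width: 0.0133
grasp_force: 58.6
```

```bash
cat > g.py <<'E'
from h import *
import sys
np.set_printoptions(precision=4,suppress=True)
o=monitor.get_obs(); im,d,c=snap('wrist'); n=sys.argv[1]; cv2.imwrite(f'pics/{n}.png',im[...,::-1]); np.savez(n+'.npz',im=im,d=d,view=c['view'])
P=cloud(c,d); R0=R.from_quat(o['tool_rot']); T=R0.inv().apply((P-o['eef_pos']).reshape(-1,3)).reshape(P.shape)*1000
ok=(d>.05)&(abs(T[...,1])<9)&(abs(T[...,0])<45)
print('pos',o['eef_pos'],'F',o['ft_force'])
for lo,hi in [(-60,-30),(-40,-33),(-30,-20),(-20,-10),(-10,0),(0,10),(10,20),(20,30),(30,40),(40,50),(50,60)]:
    m=ok&(T[...,2]>lo)&(T[...,2]<hi); q=T[m]
    if len(q)>20: print(lo,hi,len(q),'x',np.percentile(q[:,0],[1,50,99]),'y',np.percentile(q[:,1],[1,50,99]),'z',np.percentile(q[:,2],[1,50,99]))
E
python3 g.py g1
```

```text
pos [0.5242 0.4104 0.1896] F [ 0.175  -0.0873 -1.9133]
-60 -30 5219 x [-29.8031   6.0402  35.7643] y [-8.5819  0.0565  8.8845] z [-54.82   -33.4479 -30.5434]
-40 -33 3328 x [-29.7566   4.1153  34.422 ] y [-7.8853  0.4483  8.7769] z [-38.0806 -33.6847 -33.0185]
-30 -20 338 x [10.0018 35.8584 36.5552] y [-8.7654  0.0244  8.7596] z [-29.9065 -25.6376 -20.1251]
-20 -10 235 x [10.0556 35.9691 36.6096] y [-8.8727 -0.4918  8.3788] z [-19.9213 -15.3219 -10.0528]
-10 0 145 x [10.4877 36.0673 36.7043] y [-8.7987 -0.0659  7.2832] z [-9.91   -6.2678 -1.7895]
```

View pics/g1.png

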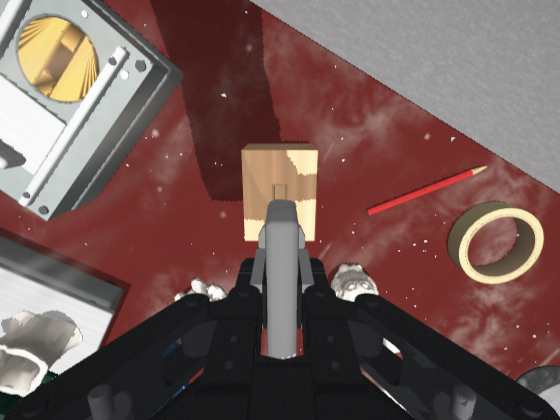

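The key is lifted, its bow vertical between the fingers at (282,205)–(282,355), and the rest below is empty. In tool coordinates the key's axis is about 1.3 mm along +x and 0 in y, with the collar's underside 31 mm beyond the TCP.

```bash
python3 -c "
from h import *
go(.5065,.2008,.172,167.0)"
```

```text
t 7.8 pos [0.5235 0.4099 0.1881] yaw -151.44 F [ 0.2 -0.2 -0. ]
d cm [ 11.49 -17.55   1.63] w [-6.000e-04 -1.600e-03  7.253e-01]
```

Call:
arm_command([
  {"dx": 11.5,"dy": -17.5,"dz": 0,"wx": 0,"wy": 0,"wz": 0.725,"grip": 0},
  {"dx": 11.5,"dy": -17.5,"dz": 0,"wx": 0,"wy": 0,"wz": 0.725,"grip": 0},
  {"dx": 11.5,"dy": -17.5,"dz": 0,"wx": 0,"wy": 0,"wz": 0.725,"grip": 0},
  {"dx": 11.5,"dy": -17.5,"dz": 0,"wx": 0,"wy": 0,"wz": 0.725,"grip": 0},
  {"dx": 11.5,"dy": -17.5,"dz": 0,"wx": 0,"wy": 0,"wz": 0.725,"grip": 0},
  {"dx": 11.5,"dy": -17.5,"dz": 1.6,"wx": 0,"wy": 0,"wz": 0.725,"grip": 0},
  {"dx": 11.5,"dy": -17.5,"dz": 1.6,"wx": 0,"wy": 0,"wz": 0.725,"grip": 0},
  {"dx": 11.5,"dy": -17.5,"dz": 1.6,"wx": 0,"wy": 0,"wz": 0.725,"grip": 0},
  {"dx": 11.5,"dy": -17.5,"dz": 1.6,"wx": 0,"wy": 0,"wz": 0.725,"grip": 0},
  {"dx": 11.5,"dy": -17.5,"dz": 1.6,"wx": 0,"wy": 0,"wz": 0.725,"grip": 0},
])

```text
clock: 8.8
eef_pos: [0.5069, 0.202, 0.1732]
tool_rot: [0.113, 0.994, 0.0, 0.0]
ft_force: [-0.5, 1.0, -1.7]
grip_width: 0.0131
grasp_force: 59.0
```

```bash
python3 g.py g2; python3 - <<'E'
from h import *
z=np.load('g2.npz'); im=z['im']; c=viewer.get_calibration('wrist'); c['view']=z['view']
hsv=cv2.cvtColor(im,cv2.COLOR_RGB2HSV); m=cv2.inRange(hsv,(15,90,60),(35,255,255)); m[:,400:]=0
cs,_=cv2.findContours(m,cv2.RETR_EXTERNAL,cv2.CHAIN_APPROX_NONE); q=np.vstack([k for k in cs if cv2.contourArea(k)>100])
p=np.array([plane(c,u,v,.077)[:2]*1000 for u,v in cv2.convexHull(q)[:,0]],np.float32); print(p.min(0),p.max(0))
from scipy.optimize import least_squares
# far (robot side) arc: fit circle of r=29.7 with outer points
f=least_squares(lambda x:np.hypot(*(p-x).T)-29.7,[505,201],loss='soft_l1'); print('lock',f.x,f.cost,len(p))
go(.5065,.2008,.155,167.0)
cv2.imwrite('pics/g2c.png',cv2.resize(im[80:380,130:430],None,fx=2,fy=2)[...,::-1])
E
```

```text
pos [0.5069 0.202  0.1732] F [-0.5419  0.9689 -1.6757]
-60 -30 5154 x [-29.041    7.0745  36.4841] y [-8.5228  0.2411  8.5889] z [-54.2814 -33.4897 -30.6714]
-40 -33 3421 x [-28.7188   5.6493  35.0407] y [-7.8163  0.6661  8.6897] z [-37.8258 -33.7105 -33.0164]
-30 -20 346 x [10.6985 36.4661 37.2191] y [-8.873  -0.1967  8.924 ] z [-29.9547 -25.2729 -20.0848]
-20 -10 228 x [10.7562 36.6389 37.1664] y [-8.867  -0.6703  7.636 ] z [-19.9657 -15.3779 -10.3586]
-10 0 152 x [10.9613 36.6443 37.1636] y [-8.8152  0.139   7.4919] z [-9.8782 -6.2468 -1.2462]
[474.68787 171.44011] [531.14606 231.00023]
lock [504.84929552 201.23081595] 2.6960032215856984 32
t 8.85 pos [0.5069 0.202  0.1732] yaw 167.06 F [-0.5 -0.4 -1.2]
d cm [ 0.01 -0.13  1.82] w [0.0003 0.0003 0.001 ]
```

View pics/g2c.png

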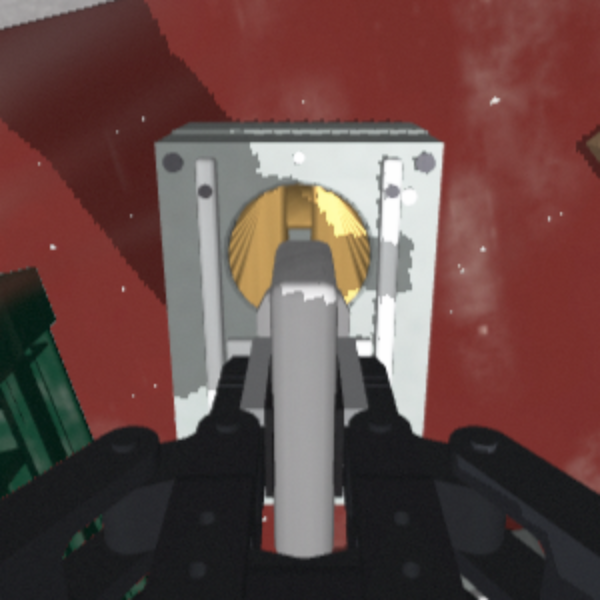

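The crop shows the held key above the cylinder, with the cylinder centre at (300,247) about 1.3 mm left of the key's axis (304). I correct by -0.12 cm in dy and lower carefully.

Call:
arm_command([
  {"dx": 0,"dy": -0.12,"dz": 1,"wx": 0,"wy": 0,"wz": 0,"grip": 0},
  {"dx": 0,"dy": -0.12,"dz": 2,"wx": 0,"wy": 0,"wz": 0,"grip": 0},
  {"dx": 0,"dy": -0.12,"dz": 2.8,"wx": 0,"wy": 0,"wz": 0,"grip": 0},
  {"dx": 0,"dy": -0.12,"dz": 2.8,"wx": 0,"wy": 0,"wz": 0,"grip": 0},
  {"dx": 0,"dy": -0.12,"dz": 2.8,"wx": 0,"wy": 0,"wz": 0,"grip": 0},
])

```text
clock: 9.35
eef_pos: [0.5062, 0.2002, 0.1444]
tool_rot: [0.113, 0.994, -0.0, -0.001]
ft_force: [0.9, 0.2, -0.4]
grip_width: 0.0131
grasp_force: 59.0
```

```bash
python3 -c "
from h import *
go(.5066,.2008,.132,167.0)"
```

```text
t 9.35 pos [0.5062 0.2002 0.1444] yaw 167.01 F [ 0.9  0.2 -0.4]
d cm [-0.03  0.07  1.24] w [-0.0006 -0.0009  0.0002]
```

Call:
arm_command([
  {"dx": -0.02,"dy": 0.04,"dz": 0.4,"wx": 0,"wy": 0,"wz": 0,"grip": 0},
  {"dx": -0.02,"dy": 0.04,"dz": 0.7,"wx": 0,"wy": 0,"wz": 0,"grip": 0},
  {"dx": -0.02,"dy": 0.04,"dz": 1.0,"wx": 0,"wy": 0,"wz": 0,"grip": 0},
  {"dx": -0.02,"dy": 0.04,"dz": 1.3,"wx": 0,"wy": 0,"wz": 0,"grip": 0},
  {"dx": -0.02,"dy": 0.04,"dz": 1.3,"wx": 0,"wy": 0,"wz": 0,"grip": 0},
])

```text
clock: 9.85
eef_pos: [0.5064, 0.2005, 0.1315]
tool_rot: [0.113, 0.994, -0.0, -0.0]
ft_force: [-0.2, 0.4, -0.8]
grip_width: 0.0131
grasp_force: 59.0
```

Call:
arm_command([
  {"dx": 0,"dy": 0,"dz": 0.5,"wx": 0,"wy": 0,"wz": 0,"grip": 0},
  {"dx": 0,"dy": 0,"dz": 0.9,"wx": 0,"wy": 0,"wz": 0,"grip": 0},
  {"dx": 0,"dy": 0,"dz": 1.3,"wx": 0,"wy": 0,"wz": 0,"grip": 0},
  {"dx": 0,"dy": 0,"dz": 1.7,"wx": 0,"wy": 0,"wz": 0,"grip": 0},
  {"dx": 0,"dy": 0,"dz": 1.7,"wx": 0,"wy": 0,"wz": 0,"grip": 0},
  {"dx": 0,"dy": 0,"dz": 1.7,"wx": 0,"wy": 0,"wz": 0,"grip": 0},
])

```text
clock: 10.45
eef_pos: [0.5067, 0.2006, 0.1148]
tool_rot: [0.113, 0.994, -0.0, -0.0]
ft_force: [0.9, 1.0, -0.8]
grip_width: 0.0135
grasp_force: 59.0
```

Call:
arm_command([
  {"dx": 0,"dy": 0,"dz": 0.2,"wx": 0,"wy": 0,"wz": 0,"grip": 0},
  {"dx": 0,"dy": 0,"dz": 0.4,"wx": 0,"wy": 0,"wz": 0,"grip": 0},
  {"dx": 0,"dy": 0,"dz": 0.6,"wx": 0,"wy": 0,"wz": 0,"grip": 0},
  {"dx": 0,"dy": 0,"dz": 0.8,"wx": 0,"wy": 0,"wz": 0,"grip": 0},
  {"dx": 0,"dy": 0,"dz": 0.8,"wx": 0,"wy": 0,"wz": 0,"grip": 0},
  {"dx": 0,"dy": 0,"dz": 0.8,"wx": 0,"wy": 0,"wz": 0,"grip": 0},
])

```text
clock: 11.05
eef_pos: [0.5069, 0.2006, 0.1082]
tool_rot: [0.113, 0.994, 0.0, 0.0]
ft_force: [-2.8, -1.3, 4.9]
grip_width: 0.0131
grasp_force: 60.1
```

Call:
arm_command([
  {"dx": 0,"dy": 0,"dz": 0.2,"wx": 0,"wy": 0,"wz": 0,"grip": 0},
  {"dx": 0,"dy": 0,"dz": 0.3,"wx": 0,"wy": 0,"wz": 0,"grip": 0},
  {"dx": 0,"dy": 0,"dz": 0.3,"wx": 0,"wy": 0,"wz": 0,"grip": 0},
])

```text
clock: 11.35
eef_pos: [0.507, 0.2006, 0.1081]
tool_rot: [0.113, 0.994, 0.001, 0.001]
ft_force: [-6.9, -3.4, 20.9]
grip_width: 0.0133
grasp_force: 62.5
```

Call:
arm_command([
  {"dx": 0,"dy": 0,"dz": -0.2,"wx": 0,"wy": 0,"wz": 0,"grip": 0},
  {"dx": 0,"dy": -0.02,"dz": -0.2,"wx": 0,"wy": 0,"wz": 0.12,"grip": 0},
  {"dx": 0,"dy": -0.04,"dz": -0.2,"wx": 0,"wy": 0,"wz": 0.24,"grip": 0},
  {"dx": 0.01,"dy": -0.06,"dz": -0.2,"wx": 0,"wy": 0,"wz": 0.36,"grip": 0},
  {"dx": 0.02,"dy": -0.07,"dz": -0.2,"wx": 0,"wy": 0,"wz": 0.48,"grip": 0},
  {"dx": 0.03,"dy": -0.09,"dz": -0.2,"wx": 0,"wy": 0,"wz": 0.6,"grip": 0},
  {"dx": 0.04,"dy": -0.11,"dz": -0.2,"wx": 0,"wy": 0,"wz": 0.72,"grip": 0},
  {"dx": 0.05,"dy": -0.12,"dz": -0.2,"wx": 0,"wy": 0,"wz": 0.84,"grip": 0},
  {"dx": 0.07,"dy": -0.13,"dz": -0.2,"wx": 0,"wy": 0,"wz": 0.96,"grip": 0},
  {"dx": 0.08,"dy": -0.14,"dz": -0.2,"wx": 0,"wy": 0,"wz": 1.05,"grip": 0},
])

```text
clock: 12.35
eef_pos: [0.507, 0.1997, 0.1082]
tool_rot: [0.598, 0.802, 0.002, 0.001]
ft_force: [-0.4, -1.1, 7.3]
grip_width: 0.0133
grasp_force: 60.4
```

```bash
python3 -c "
from h import *
go(.507,.2006,.1081,106.8); print(monitor.get_obs()['ft_torque'],monitor.get_obs()['joint_pos'])"
```

```text
t 12.35 pos [0.507  0.1997 0.1082] yaw 106.6 F [-0.4 -1.1  7.3]
d cm [0.09 0.02 0.01] w [ 0.0041  0.     -0.0035]
[-0.10733557  0.13815767  0.07124862] [ 3.75454977e-01  4.08230133e-01 -9.10944140e-02  1.06737726e+00
 -3.83932003e-04  1.65656017e+00]
```

Call:
arm_command([
  {"dx": 0,"dy": 0,"dz": 0.05,"wx": 0,"wy": 0,"wz": 0.04,"grip": 0},
  {"dx": 0,"dy": 0,"dz": 0.05,"wx": 0,"wy": 0,"wz": 0.08,"grip": 0},
  {"dx": 0,"dy": 0,"dz": 0.05,"wx": 0,"wy": 0,"wz": 0.08,"grip": 0},
])

```text
clock: 12.65
eef_pos: [0.5065, 0.1998, 0.1081]
tool_rot: [0.628, 0.778, 0.002, 0.001]
ft_force: [-3.3, -1.9, 12.2]
grip_width: 0.0134
grasp_force: 61.0
```

```bash
python3 -c "
from h import *
go(.507,.2006,.1081,106.8); print(monitor.get_obs()['ft_torque'])"
```

```text
t 12.65 pos [0.5065 0.1998 0.1081] yaw 102.23 F [-3.3 -1.9 12.2]
d cm [0.07 0.06 0.  ] w [ 0.0035 -0.0006 -0.0797]
[-0.27871347  0.79574011  0.02967743]
```

Call:
arm_command([
  {"dx": 0,"dy": 0,"dz": -0.05,"wx": 0,"wy": 0,"wz": 0.04,"grip": 0},
  {"dx": 0,"dy": 0,"dz": -0.05,"wx": 0,"wy": 0,"wz": 0.08,"grip": 0},
  {"dx": 0,"dy": 0,"dz": -0.05,"wx": 0,"wy": 0,"wz": 0.08,"grip": 0},
])

```text
clock: 12.95
eef_pos: [0.5059, 0.1995, 0.1081]
tool_rot: [0.658, 0.753, 0.001, 0.0]
ft_force: [-3.7, -1.3, 10.5]
grip_width: 0.0135
grasp_force: 60.8
```

```bash
python3 -c "
from h import *
go(.507,.2006,.1081,106.8); print(monitor.get_obs()['ft_torque'])"
```

```text
t 12.95 pos [0.5059 0.1995 0.1081] yaw 97.68 F [-3.7 -1.3 10.5]
d cm [0.09 0.12 0.  ] w [ 0.0018 -0.0002 -0.1592]
[-0.44775742  0.8853656   0.15244262]
```

Call:
arm_command([
  {"dx": 0,"dy": 0,"dz": -0.1,"wx": 0,"wy": 0,"wz": 0.04,"grip": 0},
  {"dx": 0,"dy": 0,"dz": -0.1,"wx": 0,"wy": 0,"wz": 0.06,"grip": 0},
  {"dx": 0,"dy": 0,"dz": -0.1,"wx": 0,"wy": 0,"wz": 0.06,"grip": 0},
])

```text
clock: 13.25
eef_pos: [0.5058, 0.1995, 0.1082]
tool_rot: [0.68, 0.733, 0.0, 0.0]
ft_force: [-2.4, -2.0, 6.8]
grip_width: 0.013
grasp_force: 61.4
```

```bash
python3 -c "
from h import *
go(.507,.2006,.1081,106.8); print(monitor.get_obs()['ft_torque'])"; python3 g.py g3; python3 - <<'E'
import cv2
im=cv2.imread('pics/g3.png'); cv2.imwrite('pics/g3c.png',cv2.resize(im[60:360,130:430],None,fx=2,fy=2))
E
```

```text
t 13.25 pos [0.5058 0.1995 0.1082] yaw 94.36 F [-2.4 -2.   6.8]
d cm [0.11 0.13 0.01] w [ 0.0011  0.0003 -0.2171]
[-0.36904723  0.51527688  0.91797783]
pos [0.5058 0.1995 0.1082] F [-2.4445 -1.9964  6.8177]
-60 -30 5320 x [-28.1494   7.3917  37.1667] y [-8.6679 -0.0103  8.7773] z [-54.6345 -33.556  -30.5616]
-40 -33 3567 x [-27.8151   6.0989  35.9189] y [-8.1859 -0.0172  8.4334] z [-38.0242 -33.7379 -33.0197]
-30 -20 339 x [11.4934 37.3575 38.0377] y [-8.8226 -0.0181  8.8014] z [-29.9865 -25.3247 -20.0717]
-20 -10 236 x [11.6564 37.4154 37.9527] y [-8.9392 -0.4696  8.8349] z [-19.8553 -15.4784 -10.1512]
-10 0 142 x [12.0932 37.5407 37.9459] y [-7.0888 -0.281   8.6017] z [-9.9004 -6.0717 -1.8283]
20 30 427 x [34.8103 41.0428 44.9255] y [-8.6775  1.0468  8.5522] z [20.9372 22.6382 29.189 ]
30 40 381 x [23.4436 31.1304 44.7632] y [-8.7704 -0.1311  8.8286] z [30.2725 31.7469 36.3716]
```

View pics/g3c.png

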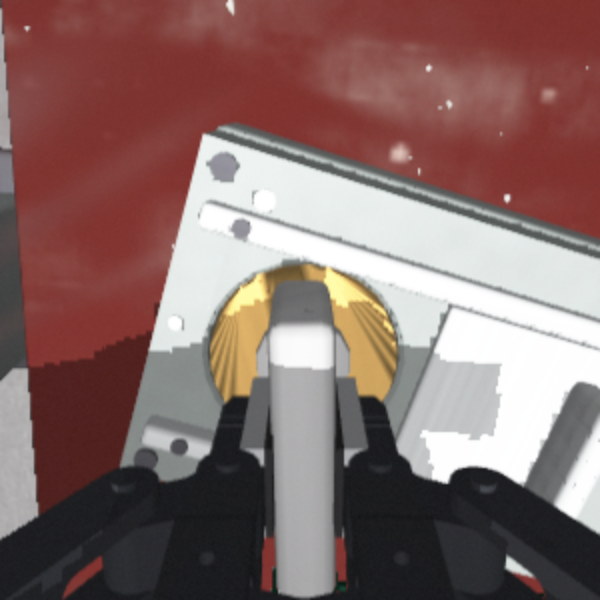

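Torque has climbed to 0.9 N m at 1.27 rad of tool turn (key play included), so it is at the stop. The crop shows the key down in the cylinder, turned relative to the unit, with the shutter back. I relax the twist, release and rise.

Call:
arm_command([
  {"dx": 0,"dy": 0,"dz": 0,"wx": 0,"wy": 0,"wz": -0.05,"grip": 0},
  {"dx": 0,"dy": 0,"dz": 0,"wx": 0,"wy": 0,"wz": -0.08,"grip": 0},
  {"dx": 0,"dy": 0,"dz": 0,"wx": 0,"wy": 0,"wz": -0.08,"grip": 2.0},
  {"dx": 0,"dy": 0,"dz": -0.1,"wx": 0,"wy": 0,"wz": -0.08,"grip": 3.0},
  {"dx": 0,"dy": 0,"dz": -0.1,"wx": 0,"wy": 0,"wz": -0.08,"grip": 4.5},
  {"dx": 0,"dy": 0,"dz": -0.1,"wx": 0,"wy": 0,"wz": -0.08,"grip": 4.5},
  {"dx": 0,"dy": 0,"dz": -0.1,"wx": 0,"wy": 0,"wz": -0.08,"grip": 4.5},
])

```text
clock: 14.0
eef_pos: [0.5056, 0.1994, 0.1078]
tool_rot: [0.651, 0.759, -0.0, -0.0]
ft_force: [-0.9, -0.1, -0.3]
grip_width: 0.045
grasp_force: 0.0
```

Call:
arm_command([
  {"dx": 0,"dy": 0,"dz": -1,"wx": 0,"wy": 0,"wz": 0,"grip": 4.5},
  {"dx": 0,"dy": 0,"dz": -3,"wx": 0,"wy": 0,"wz": 0,"grip": 4.5},
  {"dx": 0,"dy": 0,"dz": -6,"wx": 0,"wy": 0,"wz": 0,"grip": 5},
  {"dx": 0,"dy": 0,"dz": -10,"wx": 0,"wy": 0,"wz": 0,"grip": 8},
  {"dx": 0,"dy": 0,"dz": -12,"wx": 0,"wy": 0,"wz": 0,"grip": 8.5},
  {"dx": 0,"dy": 0,"dz": -12,"wx": 0,"wy": 0,"wz": 0,"grip": 8.5},
  {"dx": 0,"dy": 0,"dz": -12,"wx": 0,"wy": 0,"wz": 0,"grip": 8.5},
])

```text
clock: 14.7
eef_pos: [0.5058, 0.1995, 0.2285]
tool_rot: [0.651, 0.759, 0.001, 0.0]
ft_force: [0.1, 0.9, -0.0]
grip_width: 0.0851
grasp_force: 0.0
```

```bash
python3 - <<'E'
from h import *
im,d,c=snap('wrist'); P=cloud(c,d); cv2.imwrite('pics/f.png',im[...,::-1])
n=np.hypot(P[...,0]-.5052,P[...,1]-.2011)<.05; m=n&(abs(P[...,2]-.142)<.006)&(d>.05); p=P[m]
r=cv2.minAreaRect((p[:,:2]*1000).astype(np.float32)); print(r,'z',np.median(p[:,2]),'home 0.142')
m=(d>.05)&(np.hypot(P[...,0]-.5452,P[...,1]-.192)<.12)&(abs(P[...,2]-.103)<.004)&(P[...,0]>.55); p=P[m]; print('rib',cv2.minAreaRect((p[:,:2]*1000).astype(np.float32)))
cv2.imwrite('pics/fc.png',cv2.resize(im[60:360,130:430],None,fx=2,fy=2)[...,::-1]); print(monitor.get_obs()['clock'])
E
```

```text
((505.14166259765625, 202.4441680908203), (13.641765594482422, 69.13652801513672), 9.266805648803711) z 0.14148754380053874 home 0.142
rib ((589.4801025390625, 182.62022399902344), (43.41923141479492, 8.879847526550293), 77.58454895019531)
14.75
```

View pics/fc.png

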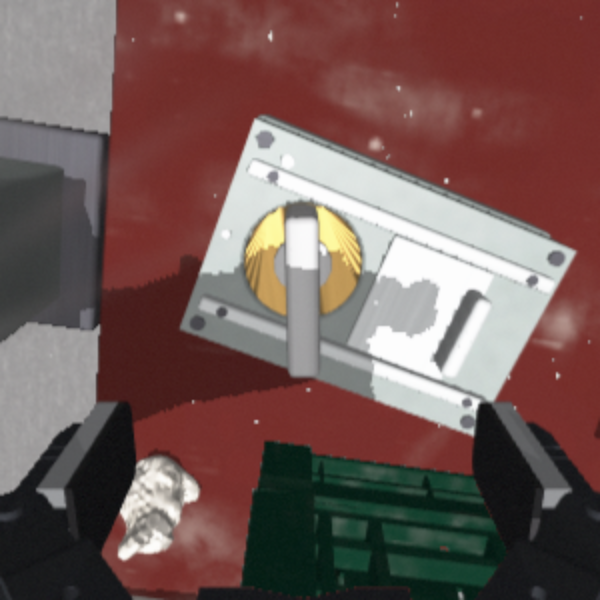

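The crop shows the key standing free and turned in the cylinder, with the shutter back. The wrist rib travel came out at about 61 mm rather than 65, so I check it with the fixed cameras.

```bash
python3 - <<'E'
from h import *
for n in('top','scene'):
    im,d,c=snap(n); P0=cloud(c,np.load(n+'0.npz')['d']); P=cloud(c,d); cv2.imwrite(f'pics/{n}1.png',im[...,::-1])
    for nm,Q in(('before',P0),('after',P)):
        e=Q-np.array([.545,.1915,0]); a=np.radians(-13); xu=e[...,0]*np.cos(a)+e[...,1]*np.sin(a); yu=-e[...,0]*np.sin(a)+e[...,1]*np.cos(a)
        m=(abs(yu)<.03)&(Q[...,2]>.095)&(Q[...,2]<.108)&(xu>(-.03 if nm=='before' else .03))&(xu<.085)
        t=(abs(yu)<.05)&(abs(Q[...,2]-.077)<.003)&(abs(xu)<.11); print(n,nm,m.sum(),'rib xu',np.percentile(xu[m],[2,50,98]) if m.any() else '','unit',np.percentile(xu[t],[.5,99.5]))
E
```

```text
top before 58 rib xu [-0.01614068 -0.01192183 -0.00714883] unit [-0.08532848  0.08952222]
top after 0 rib xu  unit [-0.08548766  0.0899225 ]
scene before 64 rib xu [-0.01982899 -0.01595723 -0.01014466] unit [-0.08947996  0.08789447]
scene after 58 rib xu [0.03977382 0.0440039  0.0510833 ] unit [-0.08837377  0.08698191]
```

```bash
python3 -c "
from workcell import job
print(job.job_done())"
```

```text
the job is handed in; nothing more can be done
None
```

The job is handed in at about 15 s: shutter pushed hard against its stop, key fully home and turned clockwise to its end stop, gripper clear and figures untouched; measured rib travel was about 60 mm of the nominal 65, which I put down to the shutter starting a few mm open.

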